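# Open the safety cap of the hardener canister

### The arm

A 6-joint arm with a two-finger parallel gripper is mounted at the origin on the work surface. World frame = base frame: x ahead of the robot, y to its left, z up, the work surface at z = 0. Lengths are in m, angles in rad, forces in N, time in s.
With the tool pointing down it reaches from about 0.35 to 0.775 m from the base axis. Payload 7.3 kg.
Tool frame: the origin (TCP) lies at the very end of the fingers, on their centre line; the grasp point (between the pads) lies 19 mm behind it (pinch_z is the distance from the TCP to the grasp point, in m); z points along the fingers, y is the line along which they close (so a half turn about z gives the same grasp; the last joint's range is limited). The gripper opens to 92 mm and grips with 3 to 60 N. Pads are 19 mm wide; open, the fingers measure 130 mm over their backs; the gripper's body (75 mm by 190 mm) begins 47 mm behind the grasp point.
Start: joints at [-1.357, 0.342, 1.524, -0, 1.275, -0.146], TCP at [0.185, -0.491, 0.227] pointing down, gripper open.
Joint ranges: [-2.53, 2.53], [-0.77, 2.02], [0.04, 2.7], [-1, 4.14], [0.28, 2.66], [-3.11, 3.11]. Speed limits (rad/s): [2.57, 2.57, 3.14, 3.14, 3.14, 3.14].

### API

Orientations are given as [roll, pitch, yaw] about the fixed x, y, z axes, in that order (R = Rz(yaw) Ry(pitch) Rx(roll)).
In Python, from cell import * gives the robot as it stands.
- The arm moves only by the tool arm_command, never from a script. Its arguments are lists of equal length, an entry for each row: "fingers": the gripper command: -1 is fully open, 1 is shut, values between are in proportion; "travel": the shift along the tool's x, y, z in m, a list of three; "dr": the turn, a rotation vector about the tool's x, y, z in degrees, a list of three. In form: {"fingers": [fingers, ...], "travel": [[x, y, z], ...], "dr": [[wx, wy, wz], ...]}. A call has 1 to 8 rows; each row is the pose to reach, as a shift and turn from the pose commanded when the call began, along the tool's axes at that moment; what a row does not reach only later rows make up. A row lasts 1/12 s, in which the tool goes at most 41.7 mm and 7.16 degrees, less where a joint would pass 70% of its speed; a pose out of reach is approached as far as the arm can. A call with a gripper value outside its range is refused whole. The fingers move at their own pace and stop on an object; "squeeze" is the grip in N (left out, the last holds). Time passes only in rows, so rows that repeat a pose let the fingers close. It gives the time, the measured TCP pose, the force, the opening and the grip force at its end, in the units of the state.
- observe(): the state, without advancing time (a new reading comes with each control period).
- read_camera(name): name is "scene" or "side" or "wrist"; returns a dict with "color" (400x640x3 uint8, blue, green, red), "z_map" (400x640 float32, m along the optical axis (not along the pixel's ray), 0 where there is no reading), "fx", "fy", "cx", "cy" (pixels), "R" (3x3) and "t" (3): a world point X has camera coordinates R X + t. Camera axes: x right, y down, z forward; pixel columns grow to the right and rows downward; lengths in m; the calibration is good to about 2 mm. The wrist camera is an equidistant fisheye: a pixel r from the principal point sees the ray r / f radians off the axis. A picture is of the moment at which its call begins.
- hand_in(): hands the job in; it is judged then, once.
The state is a dict: "time": time; "qpos": joint angles; "qvel": joint speeds; "joint_efforts": joint torques, N m; "tool_pos": TCP position; "tool_rot": TCP orientation; "contact_force": force on the tool from outside, world axes, zero at the start; "torque": the same for the moment, N m; "opening": finger opening in m; "grip_force": force on a finger pad.
Only numpy, scipy, OpenCV 4.12 (cv2) and the standard library are available. Lean on these libraries where they do the work, as an engineer would, in place of code of your own. Each camera call takes 0.05 s, during which the arm holds its last target. There are 200 camera calls.

### The job

Open the blue hardener canister: swing the steel retaining arm on its stand right out from over the orange safety cap (leave it there), then press the cap down firmly and, keeping it pressed, turn it anticlockwise seen from above until it releases. Lift the cap off and set it down, without dropping it, right way up on the round cork mat in the aluminium tray. Leave the white canister with its arm, and everything else on the bench, where it is.

Things in the scene. Friction and masses are not known exactly. Their poses are not given: they have to be found in the camera images.
- blue_canister: fixed wooden stand 165 (x, -70 to +95) x 130 (y) x 16 mm with a blue round canister 120 mm in diameter, shoulder at z = 100 mm. Origin: on the bench under the canister's axis; z up; +x points from that axis to the 14 mm pivot post, 75 mm away, 165 mm tall. White neck 56 mm in diameter, top at z = 124 mm. Rigid.
- cap: orange safety cap on the blue canister: 92 mm in diameter, skirt and disc 28 mm tall, on it a straight grip bar 80 mm long (along the cap's x), 22 mm wide, 20 mm tall; 110 g. Origin: centre of the skirt's underside, z up. Fitted: origin at z = 112 mm, its x axis along the stand's x. Held by three hooks inside: no lifting or turning (but slight play) until pressed down 5 mm or more
- cap_grip (a point): point on the cap's axis at mid height of the grip bar, 38 mm above the cap's origin. Pressed down, the cap turns anticlockwise seen from above only: free of its hooks from 0.6 rad, stopped at 1.5 rad; 1.05 rad is the middle of the free range. Let up there, its spring lifts it 8 mm and it comes off straight up. A cap let up too early catches again
- blue_spring (a joint): spring plate under the orange cap, m: 0 with the cap fitted and locked, positive as the cap is pressed down, solid stop at 0.008, -0.008 once the cap is released. The press takes about 7 N to start and 13 N at the stop
- blue_arm (a joint): blue stand's retaining arm, rad. 0: the bar lies straight across the cap (from the pivot along the stand's -x); positive: anticlockwise from above, the free end going to the stand's -y. Swings to either side, 1.9 rad at most, and stays where left. The cap lifts past it beyond 0.85 rad either way; beyond 1.0 counts as clear; 1.5 leaves good room for a gripper
- blue_arm_pivot (a point): point on the vertical hinge axis of the blue stand's steel retaining arm, z = 170 mm. The arm is a level bar 16 mm wide, from z = 165 to 175 mm, just over the cap's grip bar; stiff hinge, about 1 N at the peg moves it
- blue_arm_peg (a point): centre of the upright black rubber peg on the free end of the blue stand's arm: 16 mm in diameter, z = 175 to 205 mm, 135 mm from the pivot (60 mm past the cap's axis when the arm is at 0). This point is at z = 190 mm
- white_canister: fixed wooden stand 165 (x, -70 to +95) x 130 (y) x 16 mm with a white round canister 120 mm in diameter, shoulder at z = 100 mm. Origin: on the bench under the canister's axis; z up; +x points from that axis to the 14 mm pivot post, 75 mm away, 165 mm tall. A grey cap of the same shape as the orange one. To be left alone.
- white_arm (a joint): white canister, to be left alone: the same kind of retaining arm, in rad, lying across the grey cap at about 0
- white_arm_peg (a point): centre of the upright black rubber peg on the free end of the white stand's arm: 16 mm in diameter, z = 175 to 205 mm, 135 mm from the pivot (60 mm past the cap's axis when the arm is at 0)
- tray: fixed aluminium tray, 246 mm (x) x 126 mm (y), walls 24 mm high and 6 mm thick, floor 6 mm thick, one wall across the middle making two compartments about 114 mm square inside, centred 60 mm either side of the origin along x. One holds the cork mat, the other the paint tin. Origin: centre of the underside
- mat: fixed round cork mat, 96 mm in diameter, 4 mm thick, in the middle of one compartment of the tray. Origin: centre of its underside, 6 mm over the bench; its top is 10 mm over the bench
- crate: fixed open wooden crate 246 mm (x) x 126 mm (y) x 50 mm on the other side of the bench from the tray. Origin: centre of the underside
- tin: loose paint tin 72 mm in diameter, 72 mm tall, in the tray's other compartment; origin: centre of its underside
- plaster: loose plaster fragment 120 x 70 x 60 mm in the crate; origin: centre of its underside
- bowl: loose black rubber mixing bowl 100 mm in diameter, 70 mm tall; origin: centre of its underside
- figure: loose copper-coloured figure on a 70 mm square wooden block, 167 mm tall; origin: centre of its underside
- brush_jar: loose amber jar 72 mm in diameter holding brushes, 175 mm tall in all; origin: centre of its underside
- cast: loose white plaster head on an 80 mm square base, 130 mm tall; origin: centre of its underside
Not all that is in view belongs to the job. Of the things like the cap, leave any that is pink; of the rest the smaller one is meant.

How it is judged:
On the way, in this order (a step that is already met when the one before it is completed fails the run):
1. the blue stand's retaining arm is swung clear of the cap (more than 1.0 rad) ((value of joint blue_arm above 1 rad or value of joint blue_arm below -1 rad)), for 0.1 s.
2. the cap is turned (more than 0.4 rad) while pressed down on its spring (angle between the x axis of cap and the x axis of blue_canister, either way round above 0.4 rad and value of joint blue_spring above 0.003 m and horizontal distance between cap and blue_canister below 0.006 m), for 0.02 s.
3. the released cap is lifted clear of the neck (z of cap in the frame of blue_canister above 0.135 m), for 0.1 s.
4. the cap is brought down onto the mat in the gripper, not dropped (horizontal distance between cap and mat below 0.025 m and height (world z) of cap below 0.03 m and contact force between the fingers and cap above 0.3 N), for 0.02 s.
At the end, for the whole second after the job is handed in: the cap lies at rest, flat and right way up on the mat (origin within 20 mm of the mat's centre and below 15 mm over the bench, tilt under 0.08 rad), released, and the blue stand's retaining arm still stands more than 1.0 rad to one side (horizontal distance between cap and mat below 0.02 m and height (world z) of cap below 0.015 m and angle between cap's own z axis and vertical below 0.08 rad and linear speed of cap below 0.02 m/s and (value of joint blue_arm above 1 rad or value of joint blue_arm below -1 rad) and value of joint blue_spring below -0.005 m); the robot touches nothing.
It fails at once if a loose bystander (bowl, figure, brush jar, cast, tin, plaster) is shifted more than 40 mm (distance of any of bowl, figure, brush_jar, cast, tin, plaster from where it was at the start of the episode above 0.04 m).
It fails at once if the white canister's retaining arm is swung aside (beyond 0.5 rad) (value of joint white_arm above 0.5 rad or value of joint white_arm below -0.5 rad).
It also fails if it takes over 64 s, if anything falls off the work surface, if the arm or the gripper's body presses on something with over 40 N, if the wrist force passes 120 N, or if a joint passes its speed limit or range.

## Working session

There is one attempt and no reset: what is moved stays moved. The work goes in short steps, Python scripts to look and compute and a tool call to move; the robot and the scene stay as the last step left them, time stands still between calls to the robot, and variables do not carry over. Pictures are saved under pics/ and viewed, at most 10 in all, crops included, and the job is handed in when it is done.

Besides the shell and the picture viewer there is one more tool, called by a JSON object that holds its "method" and its "body". arm_command: Moves the arm, as the interface text tells. Its arguments: {"type":"object","properties":{"fingers":{"type":"array","items":{"type":"number"}},"travel":{"type":"array","items":{"type":"array","items":{"type":"number"}}},"dr":{"type":"array","items":{"type":"array","items":{"type":"number"}}},"squeeze":{"type":"number"}},"required":["fingers","travel","dr"]}

```bash
mkdir -p pics
cat > h.py <<'E'
from cell import *
import numpy as np, cv2
def pts(c):
    z=c["z_map"]; v,u=np.indices(z.shape)
    P=np.stack([(u-c["cx"])/c["fx"]*z,(v-c["cy"])/c["fy"]*z,z],-1)
    return (P-c["t"])@np.asarray(c["R"])
E
python3 - <<'E'
from h import *
for n in ("scene","side"):
    c=read_camera(n); cv2.imwrite(f"pics/{n}0.png",c["color"])
    np.savez(f"{n}0.npz",**{k:np.asarray(v) for k,v in c.items()})
print(observe())
E
```

```text
{'time': 0.1, 'qpos': array([-1.35699202e+00,  3.42684813e-01,  1.52488912e+00,  2.16551018e-05,
        1.27538764e+00, -1.46014310e-01]), 'qvel': array([-0.00081661,  0.00028149, -0.00159334,  0.00085306,  0.00088511,
        0.00316837]), 'joint_efforts': array([ 3.02228618e-03, -4.32000983e+01, -2.44695228e+01,  7.19848112e-02,
        5.25731407e-02, -3.76874834e-05]), 'tool_pos': array([ 0.18480125, -0.4910327 ,  0.22610926]), 'tool_rot': array([-3.14024131e+00, -2.19661428e-04,  3.59812145e-01]), 'contact_force': array([-0.33518769, -0.26886827, -0.30459999]), 'torque': array([-0.04103306,  0.02892234,  0.05792397]), 'grip_force': 0.0, 'opening': 0.09182049390495962}
```

View pics/scene0.png

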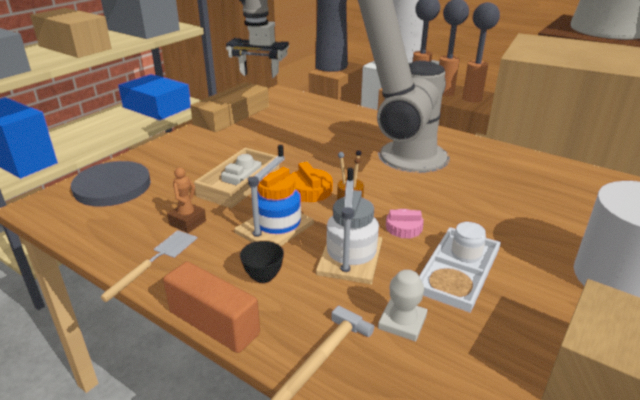

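View pics/side0.png

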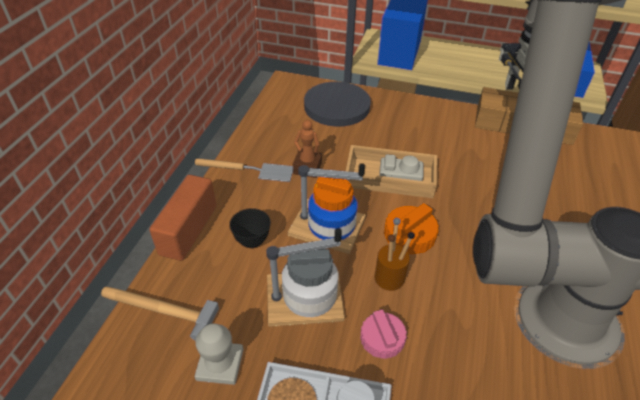

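Scene view: the blue canister is at about (278,208) with its orange cap at (277,182), post top at (254,182) and peg at (280,151). The larger orange cap lies on the bench at (312,182). The mat is at (450,282), the white canister at (352,240), the brush jar at (350,190). The side view agrees: cap (333,190), post (305,172), peg (362,171).

```bash
cat > m.py <<'E'
from h import *
def meas(tag):
    P=[];C=[]
    for n in ("scene","side"):
        c=dict(np.load(f"{n}{tag}.npz")); p=pts(c); ok=c["z_map"]>0
        P.append(p[ok]);C.append(c["color"][ok])
    return P,C
P,C=meas("0")
def hsv(c): return cv2.cvtColor(c[None],cv2.COLOR_BGR2HSV)[0].astype(int)
for n,p,c in zip(("scene","side"),P,C):
    h=hsv(c)
    bench=(p[:,0]>.1)&(p[:,0]<.95)&(abs(p[:,1])<.8)
    def rep(name,m):
        q=p[m&bench]
        print(n,name,len(q),q.mean(0).round(4) if len(q) else "", np.percentile(q,[2,98],axis=0).round(3).tolist() if len(q)>5 else "")
    orange=(h[:,0]>8)&(h[:,0]<16)&(h[:,1]>220)&(c[:,2]>150)
    rep("orange bartop",orange&(p[:,2]>.154)&(p[:,2]<.166))
    q=p[orange&bench&(p[:,2]>.154)&(p[:,2]<.166)]
    if len(q)>10:
        r=cv2.minAreaRect((q[:,:2]*1000).astype(np.float32)); print("rect",r)
    rep("orange disc",orange&(p[:,2]>.134)&(p[:,2]<.146))
    q=p[orange&bench&(p[:,2]>.134)&(p[:,2]<.146)]
    if len(q)>10: print("circ",cv2.minEnclosingCircle((q[:,:2]*1000).astype(np.float32)))
    blk=(c.max(1)<60)&(p[:,2]>.178)&(p[:,2]<.207)
    q=p[blk&bench]
    k=np.unique((q[:,:2]/.04).round().astype(int),axis=0,return_counts=True); print("black",[(a*.04,b) for a,b in zip(*k) if b>5])
    grey=(h[:,1]<70)&(p[:,2]>.160)&(p[:,2]<.182)&bench
    q=p[grey]; k=np.unique((q[:,:2]/.04).round().astype(int),axis=0,return_counts=True); print("steel",[((a*.04).round(2).tolist(),int(b)) for a,b in zip(*k) if b>5])
    cork=(h[:,0]>5)&(h[:,0]<25)&(h[:,1]>60)&(p[:,2]>.005)&(p[:,2]<.016)
    q=p[cork&bench]; k=np.unique((q[:,:2]/.06).round().astype(int),axis=0,return_counts=True); print("cork",[((a*.06).round(2).tolist(),int(b)) for a,b in zip(*k) if b>30])
# topdown map 1.5mm/px : x 0.1..0.9 up, y .6..-.6
a=np.concatenate(P);b=np.concatenate(C);s=1/.0017
o=np.argsort(a[:,2]);a=a[o];b=b[o]
u=((.45-a[:,1])*s).astype(int);v=((.85-a[:,0])*s).astype(int)
ok=(u>=0)&(u<640)&(v>=0)&(v<440)
im=np.zeros((440,640,3),np.uint8);im[v[ok],u[ok]]=b[ok]
for k in range(-4,5):
    x=int((.45-k*.1)*s);cv2.line(im,(x,0),(x,5),(255,255,255),1);cv2.putText(im,f"{k/10}",(x,16),0,.35,(255,255,255))
for k in range(2,9):
    y=int((.85-k*.1)*s);cv2.putText(im,f"{k/10}-",(0,y),0,.35,(255,255,255))
cv2.imwrite("pics/top0.png",im)
E
python3 m.py
```

```text
scene orange bartop 0  
scene orange disc 0  
black [(array([0.24, 0.  ]), np.int64(40)), (array([0.24, 0.04]), np.int64(115)), (array([0.24, 0.08]), np.int64(112)), (array([ 0.52, -0.12]), np.int64(30)), (array([0.52, 0.08]), np.int64(52))]
steel [([0.24, 0.0], 22), ([0.24, 0.04], 83), ([0.24, 0.08], 65), ([0.32, 0.56], 85), ([0.36, 0.0], 10), ([0.36, 0.56], 9), ([0.36, 0.6], 196), ([0.36, 0.64], 207), ([0.4, -0.04], 27), ([0.52, -0.16], 10), ([0.52, -0.12], 41), ([0.52, 0.08], 52), ([0.52, 0.12], 6), ([0.56, -0.16], 8), ([0.56, -0.12], 66), ([0.56, 0.08], 57), ([0.56, 0.12], 51), ([0.6, -0.12], 80), ([0.6, 0.12], 87), ([0.64, -0.12], 109), ([0.64, 0.12], 65), ([0.64, 0.16], 66), ([0.68, -0.12], 12)]
cork [([0.24, -0.66], 41), ([0.42, -0.12], 79), ([0.48, -0.36], 52), ([0.48, 0.3], 47), ([0.48, 0.36], 181), ([0.54, -0.36], 58), ([0.54, -0.3], 44), ([0.54, -0.06], 88), ([0.54, 0.18], 37), ([0.54, 0.3], 177), ([0.54, 0.36], 446), ([0.54, 0.42], 31), ([0.6, -0.36], 50), ([0.6, -0.3], 58), ([0.6, -0.06], 90), ([0.6, 0.06], 45), ([0.6, 0.18], 145), ([0.66, -0.18], 69), ([0.66, -0.12], 94
[... 1078 characters left out ...]
)]
cork [([0.18, -0.66], 58), ([0.24, -0.66], 51), ([0.36, -0.42], 66), ([0.36, -0.36], 73), ([0.36, -0.3], 63), ([0.42, -0.3], 71), ([0.42, 0.06], 51), ([0.48, -0.36], 34), ([0.48, -0.3], 72), ([0.48, -0.12], 34), ([0.48, 0.12], 118), ([0.48, 0.18], 37), ([0.48, 0.3], 99), ([0.48, 0.36], 50), ([0.54, -0.42], 58), ([0.54, -0.36], 196), ([0.54, -0.3], 54), ([0.54, -0.06], 107), ([0.54, 0.18], 124), ([0.54, 0.3], 332), ([0.54, 0.36], 320), ([0.6, -0.36], 79), ([0.6, -0.06], 47), ([0.6, 0.18], 235), ([0.6, 0.36], 39), ([0.66, -0.12], 38), ([0.66, -0.06], 116), ([0.66, 0.12], 75), ([0.66, 0.18], 49), ([0.84, 0.24], 41), ([0.9, -0.24], 63), ([0.9, 0.06], 35), ([0.9, 0.12], 50), ([0.9, 0.24], 35)]
```

View pics/top0.png

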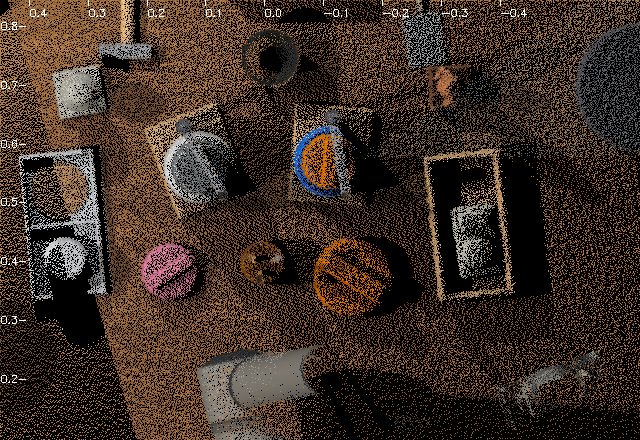

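Top-down map: blue stand at about px (322,160), with its post at (331,118) and the peg near (335,195), so the arm points toward the robot. The mat is at (70,185), i.e. about (0.54, 0.33).

```bash
cat > m2.py <<'E'
from h import *
from scipy.optimize import least_squares
P=[];C=[];out={}
for n in ("scene","side"):
    c=dict(np.load(f"{n}0.npz"));p=pts(c);ok=c["z_map"]>0;P.append(p[ok]);C.append(c["color"][ok])
def circ(q,r=None):
    f=lambda s:np.hypot(q[:,0]-s[0],q[:,1]-s[1])-(r or s[2])
    s=least_squares(f,[*q.mean(0)[:2],r or .05],loss="soft_l1",f_scale=.002)
    return s.x.round(4),len(q)
for n,p,c in zip(("scene","side"),P,C):
    h=cv2.cvtColor(c[None],cv2.COLOR_BGR2HSV)[0].astype(int);x,y,z=p.T
    near=lambda a,b,r:np.hypot(x-a,y-b)<r
    b=p[(h[:,0]>100)&(h[:,0]<130)&(h[:,1]>150)&near(.575,-.105,.09)&(z>.03)&(z<.095)]
    print(n,"blue side",circ(b,.06))
    o=(h[:,0]>3)&(h[:,0]<20)&(h[:,1]>180)
    b=p[o&near(.575,-.105,.06)&(z>.116)&(z<.135)];print(" skirt",circ(b,.046) if len(b)>10 else len(b))
    b=p[o&near(.575,-.105,.06)&(z>.155)&(z<.167)]
    if len(b)>10: print(" bar",b.mean(0).round(4),cv2.minAreaRect((b[:,:2]*1000).astype(np.float32)))
    for nm,a,bb in(("peg",.51,-.12),("wpeg",.52,.08)):
        b=p[(c.max(1)<70)&near(a,bb,.04)&(z>.182)&(z<.203)];print(" ",nm,circ(b,.008))
    b=p[near(.65,-.113,.03)&(z>.06)&(z<.15)&(h[:,1]<90)];print(" post",circ(b,.007))
    b=p[near(.55,-.12,.11)&(z>.160)&(z<.180)&(h[:,1]<90)]
    d=cv2.fitLine(b[:,:2].astype(np.float32),cv2.DIST_HUBER,0,.01,.01).ravel();print(" armline",d.round(4),np.arctan2(d[1],d[0])%np.pi)
    b=p[(h[:,0]>5)&(h[:,0]<25)&(h[:,1]>60)&near(.535,.34,.06)&(z>.006)&(z<.015)];print(" mat",b.mean(0).round(4),len(b),cv2.minEnclosingCircle((b[:,:2]*1000).astype(np.float32)))
    b=p[near(.46,.35,.2)&(z>.018)&(z<.028)&(h[:,1]<60)&(y>.26)&(y<.45)&(x<.62)]
    print(" tray",cv2.minAreaRect((b[:,:2]*1000).astype(np.float32)))
    b=p[near(.57,-.105,.13)&(z>.011)&(z<.02)&(h[:,0]<30)&(h[:,1]>40)]
    print(" stand",cv2.minAreaRect((b[:,:2]*1000).astype(np.float32)))
E
python3 m2.py
```

```text
scene blue side (array([ 0.5723, -0.1137,  0.06  ]), 443)
 skirt (array([ 0.5738, -0.1123,  0.046 ]), 246)
 bar [ 0.576  -0.109   0.1595] ((574.4619140625, -110.83103942871094), (24.65599822998047, 82.79386138916016), 86.09497833251953)
  peg (array([ 0.5156, -0.1424,  0.008 ]), 31)
  wpeg (array([0.5279, 0.0761, 0.008 ]), 34)
 post (array([ 0.6468, -0.1177,  0.007 ]), 211)
 armline [ 0.9851  0.1722  0.6028 -0.1206] 0.17307682
 mat [0.5273 0.3499 0.0098] 880 ((527.4078369140625, 348.4476318359375), 48.129249572753906)
 tray ((466.43212890625, 342.8304748535156), (255.3804473876953, 126.8852767944336), 5.64534330368042)
 stand ((586.7296142578125, -112.11357879638672), (132.66650390625, 170.3325958251953), 84.03329467773438)
side blue side (array([ 0.5762, -0.1131,  0.06  ]), 478)
 skirt (array([ 0.5755, -0.1109,  0.046 ]), 203)
 bar [ 0.5737 -0.1081  0.1599] ((575.265869140625, -109.59124755859375), (26.760181427001953, 79.31172180175781), 87.81932830810547)
  peg (array([ 0.518 , -0.1404,  0.008 ]), 33)
  wpeg (array([0.5188, 0.0692, 0.008 ]), 40)
 post (array([ 0.6502, -0.1174,  0.007 ]), 166)
 armline [ 0.9861  0.1663  0.6001 -0.1202] 0.16709842
 mat [0.5344 0.3292 0.0103] 829 ((530.267822265625, 341.47528076171875), 46.59159469604492)
 tray ((471.6773986816406, 317.7981872558594), (246.70974731445312, 77.92060089111328), 6.33394718170166)
 stand ((557.9472045898438, -109.32899475097656), (133.42361450195312, 225.6366424560547), 85.58077239990234)
```

{"method": "arm_command", "body": {"fingers": [0.13, 0.13, 0.13, 0.13, 0.13, 0.13, 0.13, 0.13], "travel": [[0.03, -0.015, 0], [0.06, -0.03, 0], [0.09, -0.045, 0], [0.12, -0.06, 0], [0.15, -0.075, 0], [0.18, -0.09, 0], [0.21, -0.105, 0], [0.22, -0.11, 0]], "dr": [[0, 0, 0], [0, 0, 0], [0, 0, 0], [0, 0, 0], [0, 0, 0], [0, 0, 0], [0, 0, 0], [0, 0, 0]]}}

```text
time: 0.77
tool_pos: [0.3539, -0.3078, 0.2265]
tool_rot: [-3.14, -0.001, 0.362]
contact_force: [-0.2, -0.3, 0.1]
opening: 0.0436
grip_force: 0.0
```

{"method": "arm_command", "body": {"fingers": [0.13, 0.13, 0.13, 0.13, 0.13, 0.13, 0.13, 0.13], "travel": [[0.03, -0.015, 0], [0.06, -0.03, 0], [0.09, -0.045, 0], [0.12, -0.06, 0], [0.15, -0.075, 0], [0.18, -0.085, 0], [0.205, -0.097, 0], [0.213, -0.1, 0]], "dr": [[0, 0, 0], [0, 0, 0], [0, 0, 0], [0, 0, 0], [0, 0, 0], [0, 0, 0], [0, 0, 0], [0, 0, 0]]}}

```text
time: 1.43
tool_pos: [0.518, -0.1401, 0.2262]
tool_rot: [-3.141, -0.0, 0.362]
contact_force: [-0.4, 0.4, -1.2]
opening: 0.0398
grip_force: 0.0
```

```bash
cat >> h.py <<'E'
def to_tool(target, s=None):
    from scipy.spatial.transform import Rotation as R
    s=s or observe(); return R.from_euler("xyz",s["tool_rot"]).as_matrix().T@(np.asarray(target)-s["tool_pos"])
E
python3 - <<'E'
from h import *
s=observe();print(s["time"],s["tool_pos"],s["tool_rot"],s["qpos"],s["opening"]);print(to_tool([.517,-.1415,.18],s))
c=read_camera("wrist");cv2.imwrite("pics/w1.png",c["color"])
E
```

```text
1.4333 [ 0.5180284  -0.14006854  0.22621548] [-3.14086831e+00 -4.05075672e-04  3.62482663e-01] [-4.07408672e-01  3.63800959e-01  1.49291167e+00  8.35905544e-04
  1.28509346e+00  8.00669175e-01] 0.03977790573386611
[-0.00148788  0.00100725  0.04621416]
```

View pics/w1.png

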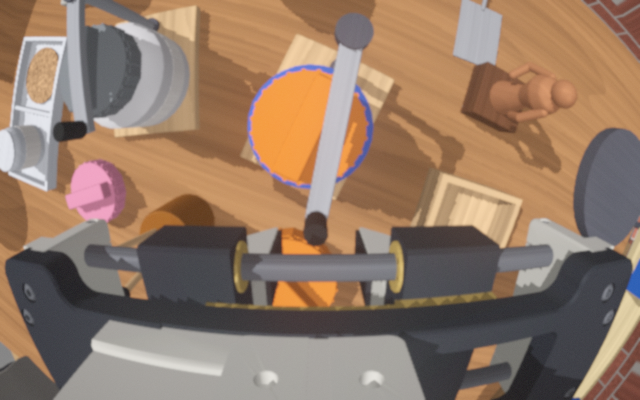

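{"method": "arm_command", "body": {"fingers": [0.13, 0.13, 0.13, 0.13], "travel": [[-0.001, 0.001, 0.015], [-0.001, 0.001, 0.03], [-0.001, 0.001, 0.046], [-0.001, 0.001, 0.046]], "dr": [[0, 0, 0], [0, 0, 0], [0, 0, 0], [0, 0, 0]]}}

```text
time: 1.82
tool_pos: [0.5131, -0.1442, 0.1777]
tool_rot: [-3.138, 0.005, 0.359]
contact_force: [0.4, -0.1, -0.4]
opening: 0.04
grip_force: 0.0
```

Run:
```python
from h import *
s=observe();print(s["tool_pos"],s["tool_rot"],s["contact_force"])
pv=np.array([.6485,-.1175]);d=s["tool_pos"][:2]-pv;r=np.hypot(*d);a=np.arctan2(d[1],d[0]);print(r,a)
for k in range(1,17):
    t=a+.08*k;print(k,to_tool([*(pv+r*np.array([np.cos(t),np.sin(t)])),.180],s).round(3).tolist())
```

```text
[ 0.51306697 -0.14423427  0.17769768] [-3.13770533  0.00500716  0.35883436] [ 0.39652801 -0.12347825 -0.38477495]
0.13804646749678295 -2.946699800085172
1 [-0.001, 0.011, -0.002]
2 [-0.002, 0.022, -0.002]
3 [-0.001, 0.033, -0.002]
4 [-0.0, 0.044, -0.002]
5 [0.002, 0.055, -0.003]
6 [0.005, 0.065, -0.003]
7 [0.009, 0.076, -0.003]
8 [0.013, 0.086, -0.003]
9 [0.019, 0.095, -0.003]
10 [0.025, 0.105, -0.003]
11 [0.032, 0.113, -0.003]
12 [0.04, 0.121, -0.003]
13 [0.048, 0.129, -0.003]
14 [0.057, 0.135, -0.003]
15 [0.066, 0.141, -0.003]
16 [0.076, 0.147, -0.003]
```

{"method": "arm_command", "body": {"fingers": [0.13, 0.13, 0.13, 0.13, 0.13, 0.13, 0.13, 0.13], "travel": [[0.001, 0.011, -0.002], [0.001, 0.022, -0.002], [0.001, 0.033, -0.002], [0.002, 0.044, -0.002], [0.004, 0.055, -0.002], [0.006, 0.065, -0.002], [0.01, 0.076, -0.002], [0.014, 0.086, -0.002]], "dr": [[0, 0, -4], [0, 0, -8], [0, 0, -12], [0, 0, -16], [0, 0, -20], [0, 0, -24], [0, 0, -28], [0, 0, -32]]}}

```text
time: 2.48
tool_pos: [0.5585, -0.2207, 0.1835]
tool_rot: [-3.141, 0.0, 0.921]
contact_force: [-0.6, 0.3, 0.3]
opening: 0.0399
grip_force: 0.5
```

Run:
```python
from h import *
s=observe();print(s["tool_pos"],s["tool_rot"],s["contact_force"])
pv=np.array([.6485,-.1175]);d=s["tool_pos"][:2]-pv;r=.135;a=np.arctan2(d[1],d[0]);print(np.hypot(*d),a+np.pi+.08)
for k in range(1,10):
    t=a+.08*k;print(k,to_tool([*(pv+r*np.array([np.cos(t),np.sin(t)])),.180],s).round(3).tolist())
```

```text
[ 0.55850919 -0.22073256  0.18350404] [-3.14142711e+00  2.59389798e-04  9.20703769e-01] [-0.62282295  0.30208014  0.27899842]
0.1369500177213264 0.9338219305640404
1 [0.002, 0.011, 0.004]
2 [0.002, 0.022, 0.003]
3 [0.004, 0.032, 0.003]
4 [0.006, 0.043, 0.003]
5 [0.009, 0.053, 0.003]
6 [0.013, 0.063, 0.003]
7 [0.018, 0.073, 0.003]
8 [0.023, 0.082, 0.003]
9 [0.029, 0.091, 0.003]
```

{"method": "arm_command", "body": {"fingers": [0.13, 0.13, 0.13, 0.13, 0.13, 0.13, 0.13, 0.13], "travel": [[0.002, 0.011, 0.001], [0.002, 0.022, 0.001], [0.004, 0.032, 0.001], [0.006, 0.043, 0.001], [0.009, 0.053, 0.001], [0.013, 0.063, 0.001], [0.018, 0.073, 0.001], [0.023, 0.082, 0.001]], "dr": [[0, 0, -4], [0, 0, -8], [0, 0, -12], [0, 0, -16], [0, 0, -20], [0, 0, -24], [0, 0, -28], [0, 0, -30]]}}

```text
time: 3.15
tool_pos: [0.6375, -0.2527, 0.1825]
tool_rot: [-3.141, 0.001, 1.444]
contact_force: [-1.3, -1.4, -0.7]
opening: 0.0399
grip_force: 0.6
```

{"method": "arm_command", "body": {"fingers": [0.13, 0.13, 0.13, 0.13, 0.13], "travel": [[0, 0, 0], [0, 0, -0.02], [0, 0, -0.04], [0, 0, -0.06], [0, 0, -0.07]], "dr": [[0, 0, 0], [0, 0, 0], [0, 0, 0], [0, 0, 0], [0, 0, 0]]}}

```text
time: 3.57
tool_pos: [0.6379, -0.2518, 0.2552]
tool_rot: [3.138, 0.002, 1.44]
contact_force: [-0.7, -0.4, -0.3]
opening: 0.04
grip_force: 0.0
```

Run:
```python
from h import *
s=observe();print(s["time"],s["tool_pos"],s["tool_rot"],s["qpos"])
print(to_tool([.5745,-.1115,.25],s), np.degrees(s["tool_rot"][2]+.08))
for n in ("scene","side"):
    c=read_camera(n);np.savez(f"{n}1.npz",**{k:np.asarray(v) for k,v in c.items()});p=pts(c);ok=c["z_map"]>0;p=p[ok];C=c["color"][ok]
    h=cv2.cvtColor(C[None],cv2.COLOR_BGR2HSV)[0].astype(int);x,y,z=p.T
    g=(h[:,1]<90)&(z>.16)&(z<.182)&(y<-.10)&(y>-.275)&(abs(x-.63)<.06)
    b=p[g];d=cv2.fitLine(b[:,:2].astype(np.float32),cv2.DIST_HUBER,0,.01,.01).ravel();print(n,"arm",len(b),d,np.percentile(b[:,:2],[1,99],axis=0).round(3).tolist())
    o=(h[:,0]>3)&(h[:,0]<20)&(h[:,1]>180)&(np.hypot(x-.575,y+.11)<.06)
    b=p[o&(z>.157)&(z<.167)]; print(" bar",len(b))
    if len(b)>10:print(cv2.minAreaRect((b[:,:2]*1000).astype(np.float32)),b[:,2].mean())
    b=p[o&(z>.136)&(z<.145)]
    if len(b)>10:print(" disc",cv2.minEnclosingCircle((b[:,:2]*1000).astype(np.float32)))
    if n=="side":cv2.imwrite("pics/side1.png",c["color"])
```

```text
3.5667 [ 0.63789104 -0.25182163  0.25521605] [3.13803904e+00 1.66182744e-03 1.43993237e+00] [-4.87478488e-01  6.39170376e-01  9.56368082e-01 -3.16813403e-04
  1.54214401e+00 -3.56609028e-01]
[ 0.13085836 -0.08117694  0.00471016] 87.0857099748529
scene arm 350 [ 0.15426978  0.98802876  0.64607304 -0.16014601] [[0.625, -0.25], [0.662, -0.105]]
 bar 160
((574.9078369140625, -111.70274353027344), (24.82866859436035, 82.89659118652344), 87.43162536621094) 0.15993109308906878
 disc ((576.5320434570312, -109.72943878173828), 47.85519027709961)
side arm 371 [ 0.15457141  0.9879816   0.6415757  -0.15821505] [[0.623, -0.249], [0.661, -0.103]]
 bar 247
((575.2914428710938, -109.96900939941406), (26.44034767150879, 78.8104248046875), 87.52537536621094) 0.16050035987039504
 disc ((574.9889526367188, -110.26737213134766), 48.5791130065918)
```

View pics/side1.png

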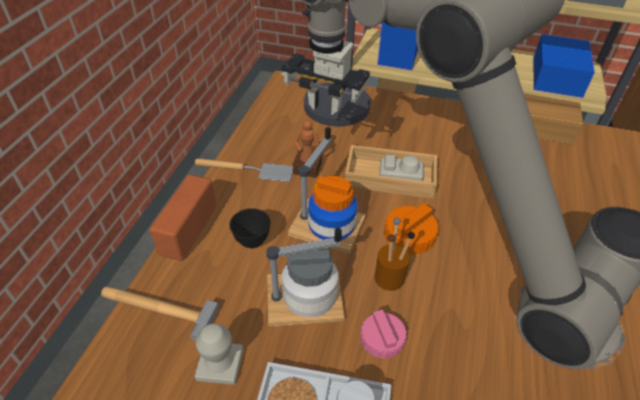

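{"method": "arm_command", "body": {"fingers": [0, 0, 0, 0, 0, 0, 0, 0], "travel": [[0.016, -0.01, 0], [0.032, -0.02, 0], [0.048, -0.03, 0], [0.064, -0.04, 0], [0.08, -0.05, 0], [0.1, -0.06, 0], [0.12, -0.075, 0], [0.13, -0.081, 0]], "dr": [[0, 0, 6], [0, 0, 12], [0, 0, 18], [0, 0, 24], [0, 0, 30], [0, 0, 36], [0, 0, 42], [0, 0, 48]]}}

```text
time: 4.33
tool_pos: [0.5723, -0.1092, 0.2504]
tool_rot: [-3.139, 0.002, 0.599]
contact_force: [0.0, 0.2, 0.8]
opening: 0.046
grip_force: 0.0
```

{"method": "arm_command", "body": {"fingers": [0, 0, 0, 0, 0, 0, 0, 0], "travel": [[0, 0, 0.004], [0, 0, 0.008], [0, 0, 0.012], [0, 0, 0.016], [0, 0, 0.02], [0, 0, 0.025], [0, 0, 0.03], [0, 0, 0.03]], "dr": [[0, 0, 6], [0, 0, 12], [0, 0, 18], [0, 0, 24], [0, 0, 30], [0, 0, 36], [0, 0, 38], [0, 0, 38]]}}

```text
time: 5.0
tool_pos: [0.573, -0.1113, 0.2193]
tool_rot: [-3.141, 0.004, -0.061]
contact_force: [0.5, -0.5, -0.5]
opening: 0.0459
grip_force: 0.0
```

Run:
```python
from h import *
s=observe();print(s["time"],s["tool_pos"],s["tool_rot"],s["qpos"],s["opening"])
print(to_tool([.575,-.1113,.145],s))
c=read_camera("wrist");cv2.imwrite("pics/w2.png",c["color"])
```

```text
5.0 [ 0.57302543 -0.11126833  0.21932529] [-3.14066102  0.00422591 -0.06099144] [-3.22942736e-01  4.58359301e-01  1.36377782e+00 -2.00596269e-04
  1.32377855e+00  1.30889647e+00] 0.04587800568113823
[ 2.28689767e-03 -1.95134944e-05  7.43163371e-02]
```

View pics/w2.png

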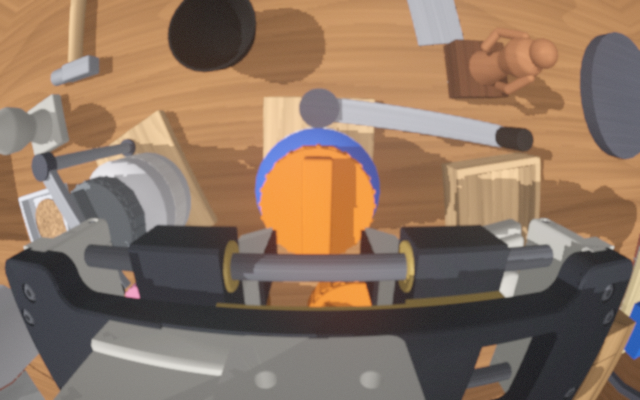

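The bar runs straight up the image at column ~318, centred between the fingers, and the arm is well clear. I'll descend and grip.

{"method": "arm_command", "body": {"fingers": [0, 0, 0, 0, 0, 0], "travel": [[0.002, 0, 0.02], [0.002, 0, 0.04], [0.002, 0, 0.055], [0.002, 0, 0.068], [0.002, 0, 0.073], [0.002, 0, 0.073]], "dr": [[0, 0, 0], [0, 0, 0], [0, 0, 0], [0, 0, 0], [0, 0, 0], [0, 0, 0]]}}

```text
time: 5.55
tool_pos: [0.5756, -0.1114, 0.1473]
tool_rot: [-3.141, 0.003, -0.058]
contact_force: [-0.6, -0.3, 0.6]
opening: 0.0463
grip_force: 0.0
```

{"method": "arm_command", "body": {"fingers": [1, 1, 1, 1, 1, 1], "travel": [[0, 0, 0], [0, 0, 0], [0, 0, 0], [0, 0, 0], [0, 0, 0], [0, 0, 0]], "dr": [[0, 0, 0], [0, 0, 0], [0, 0, 0], [0, 0, 0], [0, 0, 0], [0, 0, 0]], "squeeze": 45}}

```text
time: 6.05
tool_pos: [0.5769, -0.1111, 0.1495]
tool_rot: [-3.141, -0.001, -0.059]
contact_force: [-0.4, 3.1, 5.3]
opening: 0.0212
grip_force: 44.9
```

{"method": "arm_command", "body": {"fingers": [1, 1, 1, 1, 1, 1], "travel": [[0, 0, 0.002], [0, 0, 0.004], [0, 0, 0.006], [0, 0, 0.008], [0, 0, 0.01], [0, 0, 0.01]], "dr": [[0, 0, 0], [0, 0, 0], [0, 0, 0], [0, 0, 0], [0, 0, 0], [0, 0, 0]]}}

```text
time: 6.55
tool_pos: [0.577, -0.1111, 0.1415]
tool_rot: [3.141, -0.003, -0.059]
contact_force: [-4.4, 5.4, 18.8]
opening: 0.0216
grip_force: 44.9
```

{"method": "arm_command", "body": {"fingers": [1, 1, 1, 1, 1, 1, 1, 1], "travel": [[0, 0, 0], [0, 0, 0], [0, 0, 0], [0, 0, 0], [0, 0, 0], [0, 0, 0], [0, 0, 0], [0, 0, 0]], "dr": [[0, 0, -4], [0, 0, -8], [0, 0, -12], [0, 0, -16], [0, 0, -20], [0, 0, -24], [0, 0, -28], [0, 0, -32]]}}

```text
time: 7.22
tool_pos: [0.5778, -0.111, 0.1415]
tool_rot: [3.139, -0.004, 0.503]
contact_force: [-1.3, 6.3, 15.9]
opening: 0.0215
grip_force: 45.1
```

{"method": "arm_command", "body": {"fingers": [1, 1, 1, 1, 1, 1, 1, 1], "travel": [[0, 0, 0], [0, 0, 0], [0, 0, 0], [0, 0, 0], [0, 0, 0], [0, 0, 0], [0, 0, 0], [0, 0, 0]], "dr": [[0, 0, -4], [0, 0, -8], [0, 0, -12], [0, 0, -16], [0, 0, -20], [0, 0, -24], [0, 0, -28], [0, 0, -28]]}}

```text
time: 7.88
tool_pos: [0.5772, -0.1101, 0.1415]
tool_rot: [3.14, -0.003, 0.992]
contact_force: [-2.8, 8.1, 17.7]
opening: 0.0215
grip_force: 44.9
```

```bash
cat > capm.py <<'E'
from h import *
import sys
s=observe();print({k:np.round(s[k],3).tolist() for k in("time","tool_pos","tool_rot","qpos","contact_force","torque","opening")})
a,b,z0=map(float,sys.argv[1:4])
for n in ("scene","side"):
    c=read_camera(n);p=pts(c);ok=c["z_map"]>0;p=p[ok];h=cv2.cvtColor(c["color"][ok][None],cv2.COLOR_BGR2HSV)[0].astype(int)
    q=p[(h[:,0]>3)&(h[:,0]<20)&(h[:,1]>180)&(c["color"][ok][:,2]>120)&(np.hypot(p[:,0]-a,p[:,1]-b)<.065)&(p[:,2]>z0-.01)]
    print(n,len(q),"z pct",np.percentile(q[:,2],[2,50,98]).round(4))
    t=q[q[:,2]>q[:,2].max()-.01] if len(q) else q
    if len(t)>5:print(" top",t.mean(0).round(4),cv2.minAreaRect((t[:,:2]*1000).astype(np.float32)))
    f=lambda w:np.hypot(q[:,0]-w[0],q[:,1]-w[1])
    k=q[(q[:,2]<z0+.024)&(q[:,2]>z0+.003)]
    from scipy.optimize import least_squares
    if len(k)>10:print(" skirt",len(k),least_squares(lambda w:np.hypot(k[:,0]-w[0],k[:,1]-w[1])-.046,[a,b],loss="soft_l1",f_scale=.002).x.round(4))
    cv2.imwrite(f"pics/{n}_{s['time']:.2f}.png",c["color"])
E
python3 capm.py .575 -.111 .104
```

```text
{'time': 7.883, 'tool_pos': [0.577, -0.11, 0.142], 'tool_rot': [3.14, -0.003, 0.992], 'qpos': [-0.32, 0.53, 1.47, 0.002, 1.139, 0.258], 'contact_force': [-2.825, 8.053, 17.712], 'torque': [1.502, 0.72, -0.022], 'opening': 0.021}
scene 738 z pct [0.1077 0.1314 0.1535]
 top [ 0.5842 -0.101   0.1514] ((580.1481323242188, -109.33729553222656), (70.10313415527344, 23.183673858642578), 58.1626091003418)
 skirt 244 [ 0.5749 -0.1144]
side 771 z pct [0.1097 0.1322 0.154 ]
 top [ 0.5895 -0.0933  0.1518] ((587.8079833984375, -97.68731689453125), (43.57517623901367, 25.252845764160156), 56.59498977661133)
 skirt 206 [ 0.5774 -0.1132]
```

{"method": "arm_command", "body": {"fingers": [1, 1, 1, 1, 1, 1, 1, 1], "travel": [[0, 0, -0.003], [0, 0, -0.006], [0, 0, -0.01], [0, 0, -0.014], [0, 0, -0.018], [0, 0, -0.024], [0, 0, -0.032], [0, 0, -0.04]], "dr": [[0, 0, 0], [0, 0, 0], [0, 0, 0], [0, 0, 0], [0, 0, 0], [0, 0, 0], [0, 0, 0], [0, 0, 0]]}}

```text
time: 8.65
tool_pos: [0.5763, -0.112, 0.1791]
tool_rot: [-3.141, 0.001, 0.988]
contact_force: [0.5, 0.2, -1.2]
opening: 0.0212
grip_force: 44.9
```

{"method": "arm_command", "body": {"fingers": [1, 1, 1, 1, 1, 1, 1, 1], "travel": [[0, 0, -0.015], [0, 0, -0.03], [0, 0, -0.045], [0, 0, -0.06], [0, 0, -0.08], [0, 0, -0.1], [0, 0, -0.115], [0, 0, -0.115]], "dr": [[0, 0, 0], [0, 0, 0], [0, 0, 0], [0, 0, 0], [0, 0, 0], [0, 0, 0], [0, 0, 0], [0, 0, 0]]}}

```text
time: 9.32
tool_pos: [0.5777, -0.1124, 0.2979]
tool_rot: [3.134, -0.001, 0.988]
contact_force: [-0.0, -0.2, -0.9]
opening: 0.0214
grip_force: 44.9
```

```bash
python3 capm.py .577 -.11 .24; python3 -c "
from h import *
print(to_tool([.5275,.3485,.29]))"
```

```text
{'time': 9.317, 'tool_pos': [0.578, -0.112, 0.298], 'tool_rot': [3.134, -0.001, 0.988], 'qpos': [-0.322, 0.417, 1.215, -0.001, 1.502, 0.261], 'contact_force': [-0.015, -0.194, -0.878], 'torque': [-0.037, -0.024, 0.027], 'opening': 0.021}
scene 918 z pct [0.2615 0.2869 0.309 ]
 top [ 0.5853 -0.1027  0.3073] ((577.1854858398438, -113.57044982910156), (78.7325439453125, 21.13799285888672), 52.4654655456543)
 skirt 57 [ 0.5754 -0.1174]
side 1060 z pct [0.2605 0.2857 0.3076]
 top [ 0.5897 -0.0939  0.3055] ((587.2523803710938, -99.16845703125), (45.20631408691406, 23.566797256469727), 56.83241271972656)
 skirt 75 [ 0.5768 -0.1158]
[ 0.35735773 -0.29431661  0.00354799]
```

{"method": "arm_command", "body": {"fingers": [1, 1, 1, 1, 1, 1, 1, 1], "travel": [[0.015, -0.012, 0], [0.038, -0.031, 0], [0.064, -0.053, 0], [0.09, -0.074, 0], [0.116, -0.095, 0], [0.142, -0.117, 0], [0.165, -0.136, 0], [0.18, -0.148, 0]], "dr": [[0, 0, 0], [0, 0, 0], [0, 0, 0], [0, 0, 0], [0, 0, 0], [0, 0, 0], [0, 0, 0], [0, 0, 0]]}}

```text
time: 10.08
tool_pos: [0.5506, 0.1229, 0.2921]
tool_rot: [-3.139, 0.001, 0.99]
contact_force: [1.2, -0.1, -0.1]
opening: 0.0216
grip_force: 44.9
```

{"method": "arm_command", "body": {"fingers": [1, 1, 1, 1, 1, 1, 1, 1], "travel": [[0.015, -0.012, 0], [0.038, -0.031, 0], [0.064, -0.053, 0], [0.09, -0.074, 0], [0.116, -0.095, 0], [0.142, -0.117, 0], [0.165, -0.136, 0], [0.177, -0.146, 0]], "dr": [[0, 0, 5], [0, 0, 10], [0, 0, 15], [0, 0, 20], [0, 0, 25], [0, 0, 30], [0, 0, 35], [0, 0, 40]]}}

```text
time: 10.75
tool_pos: [0.5259, 0.3514, 0.2914]
tool_rot: [-3.141, 0.003, 0.288]
contact_force: [0.7, -0.2, -0.7]
opening: 0.0216
grip_force: 44.9
```

{"method": "arm_command", "body": {"fingers": [1, 1], "travel": [[0, 0, 0], [0, 0, 0]], "dr": [[0, 0, 0], [0, 0, 0]]}}

```text
time: 10.92
tool_pos: [0.5268, 0.3486, 0.2917]
tool_rot: [3.14, 0.003, 0.293]
contact_force: [0.2, -0.3, -1.7]
opening: 0.0212
grip_force: 44.9
```

```bash
python3 capm.py .5275 .3485 .24
python3 - <<'E'
from h import *
s=observe();print(to_tool([.5275,.3485,.12],s))
c=read_camera("wrist");cv2.imwrite("pics/w3.png",c["color"])
c=read_camera("scene");p=pts(c);ok=c["z_map"]>0;p=p[ok];C=c["color"][ok]
h=cv2.cvtColor(C[None],cv2.COLOR_BGR2HSV)[0].astype(int)
b=p[(h[:,0]>5)&(h[:,0]<25)&(h[:,1]>60)&(np.hypot(p[:,0]-.5275,p[:,1]-.3485)<.06)&(p[:,2]>.006)&(p[:,2]<.015)]
print(len(b),cv2.minEnclosingCircle((b[:,:2]*1000).astype(np.float32)) if len(b) else "")
b=p[(np.hypot(p[:,0]-.69,p[:,1]-.33)<.07)&(p[:,2]>.02)];print("cast",np.percentile(b,[1,99],axis=0).round(3).tolist())
E
```

```text
{'time': 10.917, 'tool_pos': [0.527, 0.349, 0.292], 'tool_rot': [3.14, 0.003, 0.293], 'qpos': [0.464, 0.515, 1.074, -0.001, 1.555, 1.741], 'contact_force': [0.169, -0.256, -1.7], 'torque': [-0.023, 0.012, 0.053], 'opening': 0.021}
scene 1414 z pct [0.2553 0.2811 0.3031]
 top [0.5314 0.3477 0.3013] ((524.62060546875, 345.6299133300781), (84.03350830078125, 21.479673385620117), 16.672693252563477)
 skirt 211 [0.5233 0.3453]
side 491 z pct [0.2552 0.2724 0.3033]
 top [0.49   0.3371 0.3026] ((491.9720153808594, 336.6753234863281), (8.954876899719238, 20.452735900878906), 16.538204193115234)
 skirt 132 [0.525 0.346]
[ 0.00068773 -0.00137147  0.17269978]
879 ((527.1265258789062, 348.9647521972656), 48.897560119628906)
cast [[0.662, 0.28, 0.02], [0.73, 0.35, 0.129]]
```

View pics/w3.png

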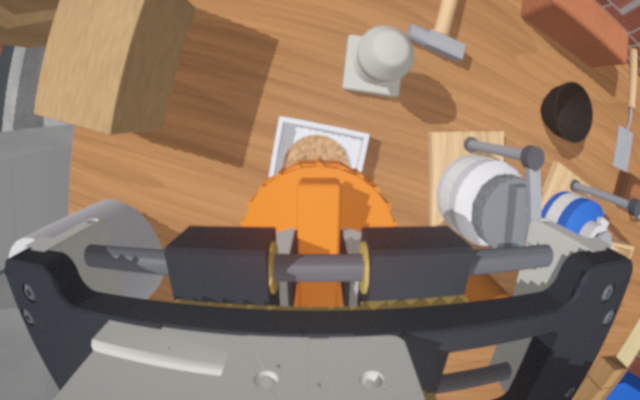

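The cap hangs over the tray with a strip of mat visible at (315,150). I'll check that the grey cylinder and box on the left (+y) are out of the way, then descend.

Run:
```python
from h import *
for n in("scene","side"):
    c=dict(np.load(f"{n}0.npz"));p=pts(c)[c["z_map"]>0]
    q=p[(p[:,0]>.25)&(p[:,0]<.9)&(p[:,1]>.42)&(p[:,1]<.9)&(p[:,2]>.03)&(p[:,2]<.6)]
    print(n,len(q),np.percentile(q,[0,1,50,99],axis=0).round(3).tolist() if len(q) else "")
```

```text
scene 13796 [[0.25, 0.557, 0.03], [0.267, 0.562, 0.036], [0.602, 0.636, 0.139], [0.72, 0.71, 0.201]]
side 0
```

{"method": "arm_command", "body": {"fingers": [1, 1, 1, 1, 1, 1, 1], "travel": [[0.004, -0.002, 0.02], [0.004, -0.002, 0.045], [0.004, -0.002, 0.07], [0.004, -0.002, 0.095], [0.004, -0.002, 0.115], [0.004, -0.002, 0.13], [0.004, -0.002, 0.13]], "dr": [[0, 0, 0], [0, 0, 0], [0, 0, 0], [0, 0, 0], [0, 0, 0], [0, 0, 0], [0, 0, 0]]}}

```text
time: 11.7
tool_pos: [0.5294, 0.3493, 0.1601]
tool_rot: [3.14, 0.007, 0.289]
contact_force: [0.2, -0.9, -1.6]
opening: 0.0215
grip_force: 44.9
```

{"method": "arm_command", "body": {"fingers": [1, 1, 1, 1, 1, 1, 1, 1], "travel": [[0, 0, 0.02], [0, 0, 0.04], [0, 0, 0.06], [0, 0, 0.08], [0, 0, 0.092], [0, 0, 0.1], [0, 0, 0.103], [0, 0, 0.103]], "dr": [[0, 0, 0], [0, 0, 0], [0, 0, 0], [0, 0, 0], [0, 0, 0], [0, 0, 0], [0, 0, 0], [0, 0, 0]]}}

```text
time: 12.37
tool_pos: [0.5311, 0.3513, 0.0609]
tool_rot: [3.142, -0.0, 0.29]
contact_force: [-0.6, 0.2, -1.5]
opening: 0.0214
grip_force: 44.9
```

```bash
python3 capm.py .5275 .3485 .015
```

```text
{'time': 12.367, 'tool_pos': [0.531, 0.351, 0.061], 'tool_rot': [3.142, -0.0, 0.29], 'qpos': [0.464, 0.702, 1.394, -0.0, 1.046, 1.745], 'contact_force': [-0.608, 0.169, -1.511], 'torque': [-0.02, -0.014, -0.049], 'opening': 0.021}
scene 1130 z pct [0.0248 0.0507 0.0728]
 top [0.5346 0.35   0.0707] ((528.7721557617188, 348.73699951171875), (82.29159545898438, 21.70053482055664), 15.502739906311035)
 skirt 227 [0.5276 0.348 ]
side 102 z pct [0.0491 0.0528 0.0739]
 top [0.4941 0.3402 0.0719] ((494.42205810546875, 339.521240234375), (3.6706271171569824, 19.312101364135742), 16.892105102539062)
```

{"method": "arm_command", "body": {"fingers": [1, 1, 1, 1, 1, 1, 1, 1], "travel": [[0, 0, 0.002], [0, 0, 0.004], [0, 0, 0.006], [0, 0, 0.008], [0, 0, 0.01], [0, 0, 0.012], [0, 0, 0.013], [0, 0, 0.013]], "dr": [[0, 0, 0], [0, 0, 0], [0, 0, 0], [0, 0, 0], [0, 0, 0], [0, 0, 0], [0, 0, 0], [0, 0, 0]]}}

```text
time: 13.13
tool_pos: [0.5307, 0.3514, 0.0476]
tool_rot: [3.141, 0.0, 0.29]
contact_force: [0.3, -0.2, -2.2]
opening: 0.0214
grip_force: 44.9
```

{"method": "arm_command", "body": {"fingers": [1, 1, 1, 1], "travel": [[0, 0, 0.001], [0, 0, 0.001], [0, 0, 0.002], [0, 0, 0.002]], "dr": [[0, 0, 0], [0, 0, 0], [0, 0, 0], [0, 0, 0]]}}

```text
time: 13.47
tool_pos: [0.5308, 0.3514, 0.0475]
tool_rot: [3.142, -0.001, 0.29]
contact_force: [-4.3, -2.8, 11.9]
opening: 0.0209
grip_force: 44.9
```

{"method": "arm_command", "body": {"fingers": [0.45, 0.35, 0.2, 0, 0, 0], "travel": [[0, 0, -0.001], [0, 0, -0.001], [0, 0, -0.001], [0, 0, -0.001], [0, 0, -0.001], [0, 0, -0.001]], "dr": [[0, 0, 0], [0, 0, 0], [0, 0, 0], [0, 0, 0], [0, 0, 0], [0, 0, 0]]}}

```text
time: 13.97
tool_pos: [0.5307, 0.3513, 0.0464]
tool_rot: [3.141, 0.0, 0.29]
contact_force: [-0.3, 0.2, 0.2]
opening: 0.0454
grip_force: 0.0
```

{"method": "arm_command", "body": {"fingers": [0, 0, 0, 0, 0, 0, 0, 0], "travel": [[0, 0, -0.01], [0, 0, -0.025], [0, 0, -0.05], [0, 0, -0.08], [0, 0, -0.11], [0, 0, -0.14], [0, 0, -0.15], [0, 0, -0.15]], "dr": [[0, 0, 0], [0, 0, 0], [0, 0, 0], [0, 0, 0], [0, 0, 0], [0, 0, 0], [0, 0, 0], [0, 0, 0]]}}

```text
time: 14.63
tool_pos: [0.5321, 0.3521, 0.2007]
tool_rot: [-3.14, -0.007, 0.29]
contact_force: [0.2, -0.2, -0.1]
opening: 0.0462
grip_force: 0.0
```

```bash
python3 capm.py .5275 .3485 .012; cp pics/scene_1[4-6]*.png pics/fin.png
```

```text
{'time': 14.633, 'tool_pos': [0.532, 0.352, 0.201], 'tool_rot': [-3.14, -0.007, 0.29], 'qpos': [0.465, 0.567, 1.232, -0.0, 1.336, 1.745], 'contact_force': [0.197, -0.158, -0.142], 'torque': [0.016, -0.001, 0.068], 'opening': 0.046}
scene 1222 z pct [0.0148 0.0377 0.0595]
 top [0.534  0.3504 0.0576] ((531.561767578125, 349.4727783203125), (76.94441223144531, 21.932537078857422), 16.047304153442383)
 skirt 360 [0.5269 0.3481]
side 626 z pct [0.0367 0.0569 0.061 ]
 top [0.5273 0.352  0.0578] ((528.0526733398438, 352.3227844238281), (79.8828125, 21.87261390686035), 18.847745895385742)
```

View pics/fin.png

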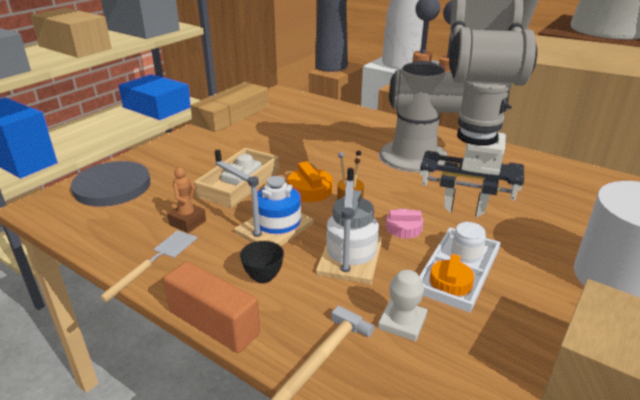

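The cap sits upright on the mat at (452,276), the blue arm is swung aside at (235,165), and everything else is in place.

```bash
python3 -c "
from cell import *
print(hand_in())"
```

```text
the job is handed in; nothing more can be done
None
```

The job is handed in: the orange cap stands upright, released, on the cork mat within about 3 mm of its centre, the blue arm is swung out to about 1.5 rad, and the final picture shows nothing else out of place; `hand_in()` returned no verdict.

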